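Level the sprung plate of an assembly jig and keep it pressed

ROBOT

A 6-joint arm with a two-finger parallel gripper is mounted at the origin on the work surface. World frame = base frame: x ahead of the robot, y to its left, z up, the work surface at z = 0. Lengths are in m, angles in rad, forces in N, time in s.
With the tool pointing down it reaches from about 0.25 to 0.725 m from the base axis. Payload 9.7 kg.
Tool frame: the origin (TCP) lies at the very end of the fingers, on their centre line; the grasp point (between the pads) lies 19 mm behind it; z points along the fingers, y is the line along which they close (so a half turn about z gives the same grasp; the last joint's range is limited). The gripper opens to 85 mm and grips with 20 to 120 N. Pads are 22 mm wide; open, the fingers measure 114 mm over their backs; the gripper's body (76 mm by 85 mm) begins 54 mm behind the grasp point. The pads swing forward as they close: fully open they stand 13 mm farther back than shut.
Start: joints at [1.281, 0.087, 0.176, 1.66, 0, 1.571], TCP at [0.157, 0.527, 0.231] pointing down, gripper open.
Joint ranges: [-3.13, 3.13], [-0.85, 1.81], [-1.15, 1.24], [-2.2, 2.28], [-1.44, 1.52], [-3.14, 3.14]. Speed limits (rad/s): [2.22, 2.22, 2.57, 3.14, 3.14, 3.14].

INTERFACE

Orientations are given as a rotation vector (axis times angle).
In Python, from rig import bot gives the robot as it stands.
- The arm moves only by the tool apply_moves, never from a script. Its argument "rows" is a list of rows, each an object with "dp": the shift along the tool's x, y, z each as a share of 200 mm, from -1 to 1, a list of three; "twist": the turn, a rotation vector about the tool's x, y, z each as a share of 45 degrees, from -1 to 1, a list of three. A call has 1 to 20 rows; each row is the pose to reach, as a shift and turn from the pose commanded when the call began, along the tool's axes at that moment; what a row does not reach only later rows make up. A row lasts 1/8 s, in which the tool goes at most 62.5 mm and 10.7 degrees, less where a joint would pass 70% of its speed; a pose out of reach is approached as far as the arm can. A call with a number of a shift or a turn outside -1 to 1 is refused whole. A call with a gripper value outside its range is refused whole. "gripper" is the gripper's target within -1 to 1 (fully open at 1, half-way at 0, shut at -1), set as the call begins (left out, the last holds). The fingers move at their own pace and stop on an object; the grip force is fixed at half the most. Time passes only in rows, so rows that repeat a pose let the fingers close. It gives the time, the measured TCP pose, the force, the opening and the grip force at its end, in the units of the state.
- bot.read_state(): the state, without advancing time (a new reading comes with each control period).
- bot.get_image(name): name is "scene" or "side" or "wrist"; returns a dict with "img" (400x640x3 uint8, blue, green, red), "depth" (400x640 float32, m along the optical axis (not along the pixel's ray), 0 where there is no reading), "vertical_fov" (degrees; the focal length in pixels is half the picture's height over the tangent of half this angle, whatever the lens; pixels are square), "cx", "cy" (the principal point, pixels), "k1" (the pictures are not rectified: a ray, as slopes to the right and down, at radius r is drawn at 1 + k1 r^2 times it, then the intrinsics apply), "eye" and "attitude" of the camera in the world; the wrist camera has in their place "mount" (4x4, takes a point from camera to tool coordinates, whose origin is the TCP and whose axes are the flange's). Camera axes: x right, y down, z forward; pixel columns grow to the right and rows downward; lengths in m; the calibration is good to about 2 mm. A picture is of the moment at which its call begins: read the wrist's pose just before it.
- bot.finish_job(): hands the job in; it is judged then, once.
The state is a dict: "clock": time; "qpos": joint angles; "qd": joint speeds; "tau": joint torques, N m; "eef_pos": TCP position; "tcp_rot": TCP orientation; "wrist_force": force on the tool from outside, world axes, zero at the start; "ft_torque": the same for the moment, N m; "finger_gap": finger opening in m; "finger_force": force on a finger pad.
Only numpy, scipy, OpenCV 4.12 (cv2) and the standard library are available. Lean on these libraries where they do the work, as an engineer would, in place of code of your own. Each camera call takes 0.05 s, during which the arm holds its last target. There are 200 camera calls.

TASK

Slide the clear guard of the assembly jig fully open, then lay the spirit level on its base lengthwise on the middle of the sprung aluminium plate that it covered, and press the level down until the plate seats, to read the bubble. Turn the black foot knob at the jig's end so that the bubble stands centred between its lines whenever the plate is pressed home. Finish while still pressing the level down on the seated plate, bubble centred, touching only the level, with the guard left open and the other things on the bench left where they are.

Things in the scene. Friction and masses are not known exactly. Their poses are not given: they have to be found in the camera images.
- jig: Fixed jig; aluminium base 200 (x) by 490 mm (y: -190 to +300), 12 thick. Origin on the bench below the middle of the nest plate, z up. White track walls along y, inner faces at x = -95 and +95, 74 high, from y -105 to +305, ends open. Foot knob at its -y end, plate hinge at y = +100. Mid-bench, turned by up to 0.25 rad
- guard (a joint): Position of the clear guard, a flat transparent panel 200 by 195 mm lying on the track walls over the plate: 0 shut, 0.200 m fully open, growing along the jig's +y. It takes about 2 N to slide and stays where it is left
- guard_handle (a point): Middle of the black upright grip bar on the guard, 98 mm above the bench (bar top 113, guard surface 80); the bar is 70 mm along the jig's x and 14 thick along y. Shut, it is at jig y = -45 mm. Axes parallel to the jig's
- plate_mid (a point): Middle of the top face of the bare flat aluminium nest plate, about 50 mm above the bench (54 sprung up); plate 120 mm along the jig's x, 190 along y. z is its upward normal, y runs along its length away from the foot. Its hinge is 100 mm to +y of this point and 18 below it: it tilts only about the jig's x axis
- plate (a joint): Spring lift of the nest plate, rad: 0.04 sprung up off its carrier (foot end 8 mm high), 0 pressed fully home (seated). With the level on it about 5 N at the middle seats it; let go, it springs up. Only the seated plate shows the true slope, set by the foot and an unknown slope in the jig: no foot angle is known to be level
- foot_grip (a point): Grip point of the foot knob, on its upright axis, 76 mm above the bench, at jig y = -155 mm: a black upright bar 44 long, 14 thick, top 90 mm above the bench, bottom 56, on a round skirt 46 across. The bar lies along this point's x axis, which turns with the knob (jig's x axis at joint value 0)
- foot (a joint): Knob angle of the levelling foot, rad, 0 to 3, growing clockwise seen from above. About 0.1 N m to turn, stays where left. Clockwise raises the plate's foot end, 0.022 rad of slope per rad. At the start the foot end of the seated plate is too low: 0.3 to 1.6 rad clockwise is needed
- level: Spirit level, a loose aluminium bar 160 mm long (x), 24 wide (y), 40 high (z), 0.18 kg, standing on its base on the bench to the robot's right. Origin mid underside, z up. Full height from x = -80 to +12; from 12 to 72 the top is open down to 20 mm and shows the vial, so take it and press it at x = 0 or a little to -x
- bubble (a joint): Place of the bubble in the vial, m, along the level's x axis, -0.020 to 0.020; 0 is centred between the two black lines (vial middle at x = 41 mm of the level). It goes to the higher end, 8 mm per degree of slope (0.46 m per rad), and rests after about 1.5 s
- gasket: black rubber ring 48 mm across, 12 mm high, a bystander; origin at the middle of its underside
- cap: white round cap 38 mm across, 18 mm high, a bystander; origin at the middle of its underside
- gaugeblk: steel block 30 x 50 x 20 mm, a bystander; origin at the middle of its underside
- housing_a: white round blower housing with a side spout, about 125 mm across, 28 mm high, a bystander at the back; origin at the middle of its underside
- housing_b: as housing_a, at the back right; origin at the middle of its underside
- driver: screwdriver lying at the right near the robot, a bystander; origin at the middle of its underside
- jar: small jar 52 mm across, 70 mm high, a bystander at the back; origin at the middle of its underside
Not all that is in view belongs to the job. Of the things that look like the level, the middle-sized one is meant.

How it is judged:
By the outcome, as a careful person would: the job done as asked, in the order asked, and still so for the second after the job is handed in, while the arm keeps its last pose, push and grip.
It also fails if it takes over 72 s, if anything falls off the work surface, if the arm or the gripper's body presses on something with over 40 N, if the wrist force passes 120 N, or if a joint passes its speed limit or range.

## Working session

There is one attempt and no reset: what is moved stays moved. The work goes in short steps, Python scripts to look and compute and a tool call to move; the robot and the scene stay as the last step left them, time stands still between calls to the robot, and variables do not carry over. Pictures are saved under pics/ and viewed, at most 10 in all, crops included, and the job is handed in when it is done.

Besides the shell and the picture viewer there is one more tool, called by a JSON object that holds its "name" and its "arguments". apply_moves: Moves the arm, as the interface text tells. Its arguments: {"type":"object","properties":{"rows":{"type":"array","items":{"type":"object","properties":{"dp":{"type":"array","items":{"type":"number"}},"twist":{"type":"array","items":{"type":"number"}}}}},"gripper":{"type":"number"}},"required":["rows"]}

```bash
mkdir -p pics; ls; cat > h.py <<'E'
import numpy as np, cv2
from scipy.spatial.transform import Rotation as R
from rig import bot
def K(d):
    f=d["img"].shape[0]/2/np.tan(np.radians(d["vertical_fov"])/2)
    return np.array([[f,0,d["cx"]],[0,f,d["cy"]],[0,0,1.]]), np.array([d["k1"],0,0,0,0.])
def pose(d,st=None):
    if "mount" in d:
        T=np.eye(4);T[:3,:3]=R.from_rotvec(st["tcp_rot"]).as_matrix();T[:3,3]=st["eef_pos"]
        M=T@np.array(d["mount"]);return M[:3,:3],M[:3,3]
    a=np.array(d["attitude"]);A=R.from_rotvec(a).as_matrix() if a.shape==(3,) else a
    return A,np.array(d["eye"])
def ray(d,px,st=None):
    k,D=K(d);p=cv2.undistortPoints(np.array(px,float).reshape(-1,1,2),k,D)[:,0]
    A,e=pose(d,st);return (A@np.c_[p,np.ones(len(p))].T).T,e
def at_z(d,px,z,st=None):
    r,e=ray(d,px,st);return e+r*((np.broadcast_to(z,len(r))-e[2])/r[:,2])[:,None]
def at_depth(d,px,st=None):
    r,e=ray(d,px,st);dd=np.array([d["depth"][int(round(v)),int(round(u))] for u,v in px]);return e+r*dd[:,None]
def proj(d,P,st=None):
    A,e=pose(d,st);k,D=K(d);c=(np.array(P,float).reshape(-1,3)-e)@A
    return cv2.projectPoints(c,np.zeros(3),np.zeros(3),k,D)[0][:,0]
def save(n,d): np.savez('%s.npz'%n,**{k:v for k,v in d.items()})
def load(n):
    z=np.load('%s.npz'%n);return {k:z[k] for k in z.files}
E
python3 - <<'E'
from h import *
for n in("scene","side"):
    d=bot.get_image(n);save(n,d);cv2.imwrite(f'pics/{n}0.png',d["img"]);print(n,d["vertical_fov"],d["eye"],d["attitude"],d["k1"],d["cx"],d["cy"])
s=bot.read_state();print(s)
E
```

```text
pics
scene 49.060379799720295 [1.23644477 0.22685651 0.9671511 ] [-1.39663674 -2.23879812  0.86215657] -0.0655057250608796 322.9421930366975 199.17343400421845
side 44.05983976412929 [-0.1067316  -1.1439829   0.95002943] [-2.14019766  0.61952724 -0.32852891] 0.015542904770848102 322.3825303195321 201.17409683768645
{'clock': 0.1, 'qpos': array([ 1.28098958e+00,  8.74200825e-02,  1.75208688e-01,  1.65983604e+00,
       -3.26151751e-06,  1.57076805e+00]), 'qd': array([ 0.00119444,  0.00136164,  0.0018464 , -0.00087438, -0.00093386,
        0.00092525]), 'tau': array([ 2.05698285e-05, -5.21558225e+01,  4.65655160e+01,  1.60503091e-02,
       -6.77208664e-05,  9.75793654e-06]), 'eef_pos': array([0.15710942, 0.52685184, 0.23064333]), 'tcp_rot': array([-4.53566319e-01, -3.10849856e+00,  1.94526734e-03]), 'wrist_force': array([0.47375351, 0.34474048, 0.67889862]), 'ft_torque': array([-0.02826543, -0.02804812,  0.02160719]), 'finger_force': 0.0, 'finger_gap': 0.08543622665470837}
```

View pics/scene0.png

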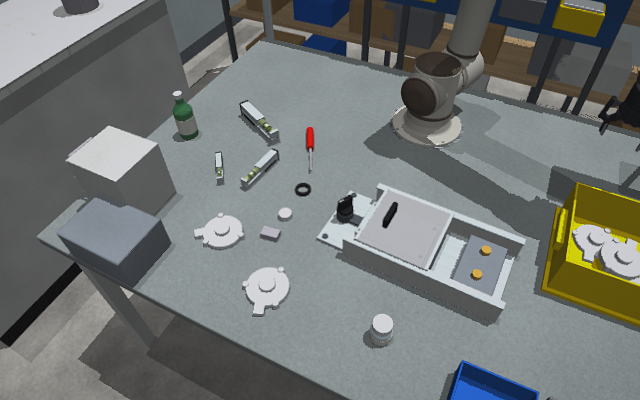

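View pics/side0.png

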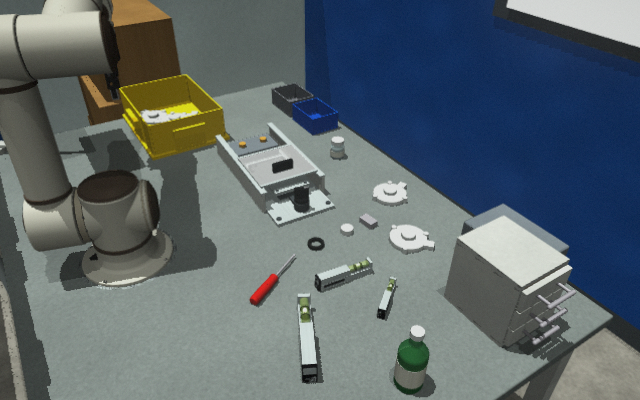

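Three level-like bars are in the scene view: A (259,119) the longest, B (260,168) the middle one and C (219,166) the shortest. B fits "middle-sized". I'll confirm in an enlarged crop.

```bash
python3 - <<'E'
from h import *
a=load("scene")["img"];b=load("side")["img"]
c1=cv2.resize(b[230:390,290:410],None,fx=3.5,fy=3.5,interpolation=cv2.INTER_CUBIC)
c2=cv2.resize(a[140:200,205:295],None,fx=4,fy=4,interpolation=cv2.INTER_CUBIC)
o=np.zeros((560,790,3),np.uint8);o[:560,:420]=c1;o[:240,425:785]=c2
cv2.imwrite('pics/c1.png',o)
j=cv2.resize(a[170:330,310:540],None,fx=3.4,fy=3.4,interpolation=cv2.INTER_CUBIC);cv2.imwrite('pics/c2.png',j);print(j.shape)
E
```

```text
(544, 782, 3)
```

View pics/c1.png

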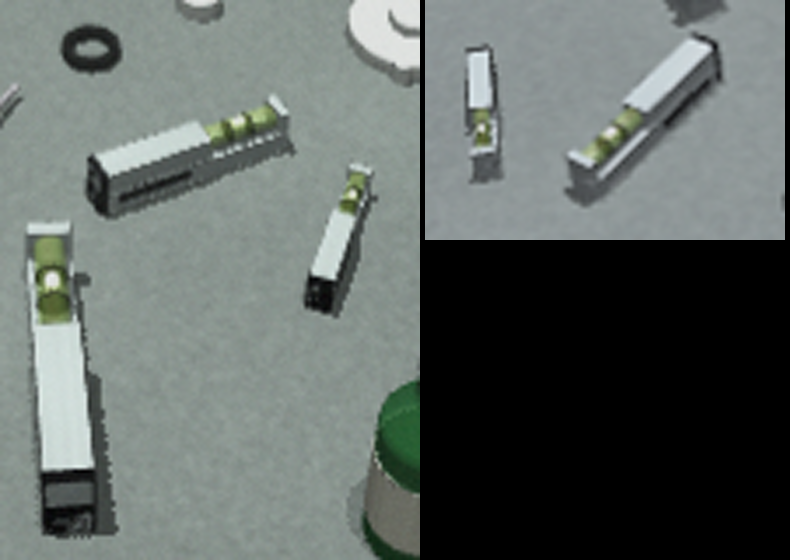

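View pics/c2.png

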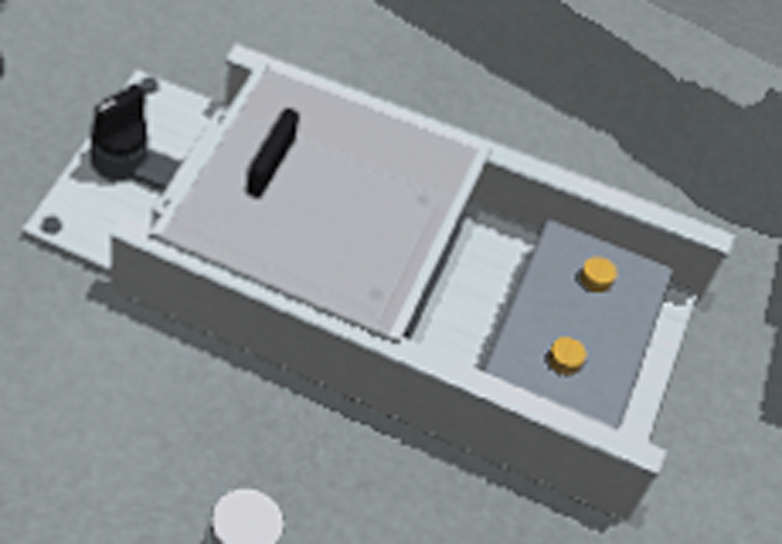

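The crop confirms B: its size lies between A and C, and its vial end is at scene (249,173). In the jig crop the handle top, wall corners and knob are clear. Next, positions.

```bash
python3 - <<'E'
from h import *
np.set_printoptions(precision=4,suppress=True)
s=load("scene");b=load("side")
J=lambda l:[(310+x/3.4,170+y/3.4) for x,y in l]
print("handle",at_z(s,J([(290,113),(254,183)]),.113))
w=at_z(s,J([(237,48),(733,240),(113,238),(663,455)]),.074);print("walls",w)
print(np.linalg.norm(w[1]-w[0]),np.linalg.norm(w[3]-w[2]))
print("yaw", [np.arctan2(-(q-p)[0],(q-p)[1]) for p,q in((w[0],w[1]),(w[2],w[3]))])
print("knob top",at_z(s,J([(97,105),(140,85)]),.09))
S=lambda l:[(205+(x-425)/4,140+y/4) for x,y in l]
D=lambda l:[(290+x/3.5,230+y/3.5) for x,y in l]
a1=at_z(s,S([(704,42),(583,158)]),.04);a2=at_z(b,D([(97,165),(279,104)]),.04)
for a in(a1,a2):print("level",a,np.linalg.norm(a[1]-a[0]),a.mean(0),np.arctan2(*(a[1]-a[0])[[1,0]]))
E
```

```text
handle [[0.4931 0.0535 0.113 ]
 [0.5684 0.0533 0.113 ]]
walls [[ 0.4109 -0.0185  0.074 ]
 [ 0.4341  0.3875  0.074 ]
 [ 0.6318 -0.0299  0.074 ]
 [ 0.6361  0.3753  0.074 ]]
0.4066506923668349 0.4052585303228248
yaw [np.float64(-0.0569253466794804), np.float64(-0.01047313039288816)]
knob top [[ 0.5308 -0.0904  0.09  ]
 [ 0.4969 -0.0686  0.09  ]]
level [[ 0.3858 -0.3792  0.04  ]
 [ 0.5348 -0.3953  0.04  ]] 0.1498629241518306 [ 0.4603 -0.3872  0.04  ] -0.10775152605479567
level [[ 0.379  -0.3843  0.04  ]
 [ 0.5313 -0.403   0.04  ]] 0.15350405460780026 [ 0.4551 -0.3937  0.04  ] -0.12203449839855404
```

{"name": "apply_moves", "arguments": {"rows": [{"dp": [-0.3,-0.24,-0.1]},{"dp": [-0.6,-0.5,-0.2]},{"dp": [-0.86,-0.71,-0.2]},{"dp": [-0.86,-0.71,-0.2]}], "gripper": -1}}

```text
invalid input
```

{"name": "apply_moves", "arguments": {"rows": [{"dp": [-0.3,-0.24,-0.1]},{"dp": [-0.6,-0.5,-0.1]},{"dp": [-0.86,-0.71,-0.1]},{"dp": [-0.86,-0.71,-0.1]}]}}

```text
invalid input
```

{"name": "apply_moves", "arguments": {"rows": [{"dp": [-0.3,-0.24,-0.1],"twist": [0,0,-0.1]},{"dp": [-0.6,-0.5,-0.15],"twist": [0,0,-0.2]},{"dp": [-0.86,-0.71,-0.15],"twist": [0,0,-0.33]},{"dp": [-0.86,-0.71,-0.15],"twist": [0,0,-0.33]},{"dp": [-0.86,-0.71,-0.15],"twist": [0,0,-0.33]}]}}

```text
clock: 0.72
eef_pos: [0.2825, 0.3401, 0.2616]
tcp_rot: [0.054, 3.141, 0.001]
wrist_force: [0.3, 0.2, -0.3]
finger_gap: 0.0857
finger_force: 0.0
```

```bash
cat >> h.py <<'E'
def plan(xyz,ang):
    "tool down, tool y at angle ang (rad, ccw from world +y); prints dp, twist shares"
    st=bot.read_state();A=R.from_rotvec(st["tcp_rot"])
    y=np.array([-np.sin(ang),np.cos(ang),0]);z=np.array([0,0,-1.]);x=np.cross(y,z)
    B=R.from_matrix(np.c_[x,y,z]);dp=A.inv().apply(np.array(xyz)-st["eef_pos"])/.2
    tw=(A.inv()*B).as_rotvec()/(np.pi/4)
    print("plan",xyz,"dp",dp.round(4),"twist",tw.round(4))
def shot(n,cam="wrist",scale=1):
    st=bot.read_state();d=bot.get_image(cam);save(n,{**d,**{"s_"+k:v for k,v in st.items()}});cv2.imwrite(f'pics/{n}.png',d["img"]);return d,st
def st_of(d): return {k[2:]:v for k,v in d.items() if k.startswith("s_")}
E
python3 - <<'E'
from h import *
d,s=shot("w1");print(s["eef_pos"],s["tcp_rot"],s["clock"],s["finger_gap"],s["wrist_force"]);print(d["mount"])
E
```

```text
[0.28248835 0.34012505 0.2616253 ] [5.36661633e-02 3.14058869e+00 5.03543100e-04] 0.725 0.08574242814520089 [ 0.34014779  0.2093468  -0.34581267]
[[-5.64312802e-04 -9.47908510e-01 -3.18542207e-01  8.14563829e-02]
 [ 9.99999745e-01 -6.74022793e-04  2.34189633e-04 -1.49562226e-04]
 [-4.36695054e-04 -3.18541993e-01  9.47908649e-01 -1.44050270e-01]
 [ 0.00000000e+00  0.00000000e+00  0.00000000e+00  1.00000000e+00]]
```

View pics/w1.png

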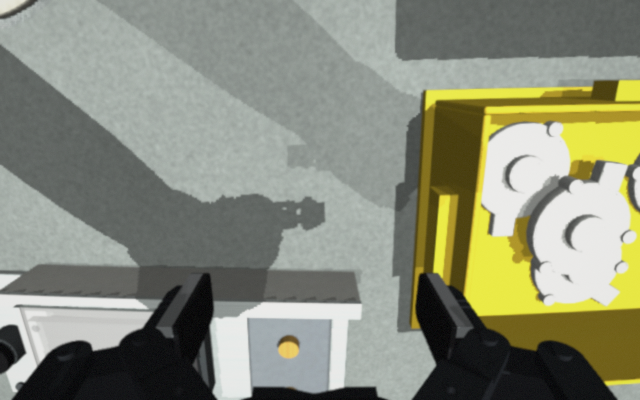

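The wrist picture shows only the jig's far end (wall corner at (360,300)). The two calls without a twist were refused, so each row needs both fields. I'll go on.

{"name": "apply_moves", "arguments": {"rows": [{"dp": [-0.2,-0.24,-0.1],"twist": [0,0,0]},{"dp": [-0.4,-0.5,-0.2],"twist": [0,0,0]},{"dp": [-0.5,-0.85,-0.25],"twist": [0,0,0]},{"dp": [-0.5,-0.85,-0.25],"twist": [0,0,0]}], "gripper": -1}}

```text
clock: 1.27
eef_pos: [0.3768, 0.1675, 0.3117]
tcp_rot: [0.051, 3.141, -0.0]
wrist_force: [0.0, 0.7, -0.4]
finger_gap: 0.0124
finger_force: 0.0
```

{"name": "apply_moves", "arguments": {"rows": [{"dp": [-0.2,-0.24,-0.1],"twist": [0,0,0]},{"dp": [-0.4,-0.5,-0.2],"twist": [0,0,0]},{"dp": [-0.5,-0.85,-0.25],"twist": [0,0,0]},{"dp": [-0.5,-0.85,-0.25],"twist": [0,0,0]},{"dp": [-0.5,-0.85,-0.25],"twist": [0,0,0]}]}}

```text
clock: 1.9
eef_pos: [0.4717, -0.0043, 0.3607]
tcp_rot: [-0.05, -3.14, -0.0]
wrist_force: [1.0, 0.3, -1.0]
finger_gap: 0.0002
finger_force: 0.0
```

```bash
python3 - <<'E'
from h import *
d,s=shot("w2");print(s["eef_pos"],s["tcp_rot"],s["clock"],s["finger_gap"],s["wrist_force"])
E
```

```text
[ 0.4716565  -0.00429555  0.36066132] [-5.02449147e-02 -3.14010109e+00 -3.08422773e-04] 1.9 0.00023940641365626167 [ 0.97386075  0.32447988 -1.0314004 ]
```

View pics/w2.png

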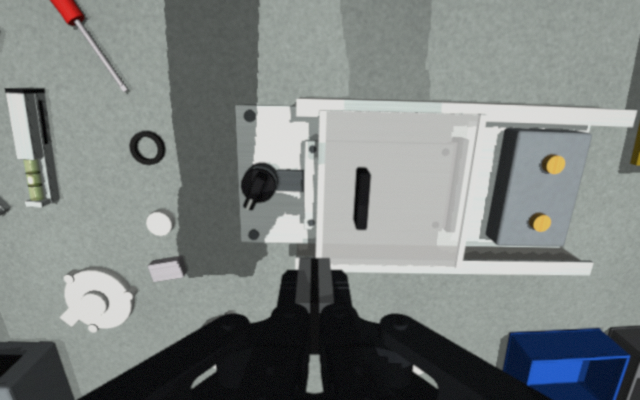

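The handle top bar is at (362,198), the knob bar at about (258,188), and the level's vial end at (35,200). Depth will give precise fits.

```bash
cat >> h.py <<'E'
def cloud(d,st=None,box=None):
    h,w=d["depth"].shape
    u0,v0,u1,v1=box or (0,0,w,h);v,u=np.mgrid[v0:v1,u0:u1];px=np.c_[u.ravel(),v.ravel()].astype(float)
    r,e=ray(d,px,st);z=d["depth"][v0:v1,u0:u1].ravel();ok=z>0
    return (e+r*z[:,None])[ok],px[ok]
def fit(P,z0,z1,name):
    Q=P[(P[:,2]>z0)&(P[:,2]<z1)]
    (c,wh,a)=cv2.minAreaRect((Q[:,:2]*1000).astype(np.float32));bx=cv2.boxPoints((c,wh,a))
    e=[bx[1]-bx[0],bx[2]-bx[1]];l=max(e,key=np.linalg.norm)
    print(name,len(Q),"c",np.round(c,1),"wh",np.round(wh,1),"long axis deg",np.degrees(np.arctan2(l[1],l[0])).round(1),"zmed",np.median(Q[:,2]).round(4))
E
python3 - <<'E'
from h import *
d=load("w2");s=st_of(d)
P,_=cloud(d,s,(335,155,390,245));fit(P,.106,.12,"handle")
P,_=cloud(d,s,(235,150,285,222));fit(P,.083,.097,"knob")
P,_=cloud(d,s,(0,75,70,220));fit(P,.036,.046,"level")
for b,n in(((300,90,640,125),"wall-"),((330,255,600,280),"wall+")):
    P,_=cloud(d,s,b);fit(P,.068,.08,n)
P,_=cloud(d,s,(305,100,600,270));
for z in np.arange(.04,.12,.004):print(round(z,3),((P[:,2]>z)&(P[:,2]<=z+.004)).sum(),end="; ")
E
```

```text
handle 738 c [520.9  50.3] wh [14.3 69.4] long axis deg -3.2 zmed 0.1147
knob 409 c [513.9 -78.9] wh [14.  43.5] long axis deg -27.2 zmed 0.0912
level 1908 c [ 457.1 -392. ] wh [ 26.9 159.5] long axis deg -6.0 zmed 0.0408
wall- 4895 c [429.3 183.8] wh [406.5  27.5] long axis deg 87.1 zmed 0.0756
wall+ 2894 c [626.4 194.2] wh [362.7  30.8] long axis deg 86.4 zmed 0.0755
0.04 379; 0.044 369; 0.048 889; 0.052 8189; 0.056 97; 0.06 96; 0.064 489; 0.068 135; 0.072 4029; 0.076 3796; 0.08 20901; 0.084 36; 0.088 27; 0.092 37; 0.096 31; 0.1 30; 0.104 32; 0.108 45; 0.112 621; 0.116 57;
```

Fits in world mm: handle (521,50), knob bar (514,-79) at 24° clockwise from the jig's x axis, jig yaw about -3.2°, level (457,-392) with its long axis at -6°. The handle sits about 20 mm open. Now I'll push the handle with the fingers shut.

{"name": "apply_moves", "arguments": {"rows": [{"dp": [-0.12,0,0.25],"twist": [0,0,0.03]},{"dp": [-0.23,0.02,0.55],"twist": [0,0,0.03]},{"dp": [-0.23,0.04,0.85],"twist": [0,0,0.03]},{"dp": [-0.23,0.04,0.95],"twist": [0,0,0.03]},{"dp": [-0.23,0.04,0.95],"twist": [0,0,0.03]}]}}

```text
clock: 2.58
eef_pos: [0.5159, 0.0042, 0.1695]
tcp_rot: [-0.082, -3.137, -0.0]
wrist_force: [0.2, -0.8, 1.5]
finger_gap: 0.0
finger_force: 0.0
```

{"name": "apply_moves", "arguments": {"rows": [{"dp": [0,0,0.2],"twist": [0,0,0]},{"dp": [0,0,0.4],"twist": [0,0,0]},{"dp": [0,0,0.4],"twist": [0,0,0]}]}}

```text
clock: 2.95
eef_pos: [0.5161, 0.0033, 0.0904]
tcp_rot: [-0.083, -3.138, -0.0]
wrist_force: [-0.4, -0.6, 0.1]
finger_gap: -0.0
finger_force: 0.0
```

```bash
python3 - <<'E'
from h import *
s=bot.read_state();print(s["qpos"]);plan([.5185,.005,.09],-.056);plan([.526,.15,.09],-.056)
E
```

```text
[ 6.38057939e-03  1.90650802e-03 -1.84000060e-01  1.38775613e+00
  1.32754412e-04  5.94607803e-02]
plan [0.5185, 0.005, 0.09] dp [-0.0116  0.009   0.0019] twist [-0.0001 -0.0037  0.0037]
plan [0.526, 0.15, 0.09] dp [-0.0106  0.7349  0.0019] twist [-0.0001 -0.0037  0.0037]
```

{"name": "apply_moves", "arguments": {"rows": [{"dp": [-0.01,0.1,0],"twist": [0,0,0]},{"dp": [-0.01,0.2,0],"twist": [0,0,0]},{"dp": [-0.01,0.3,0],"twist": [0,0,0]},{"dp": [-0.01,0.4,0],"twist": [0,0,0]},{"dp": [-0.01,0.5,0],"twist": [0,0,0]},{"dp": [-0.01,0.6,0],"twist": [0,0,0]},{"dp": [-0.01,0.7,0],"twist": [0,0,0]},{"dp": [-0.01,0.8,0],"twist": [0,0,0]},{"dp": [-0.01,0.9,0],"twist": [0,0,0]},{"dp": [-0.01,0.95,0],"twist": [0,0,0]}]}}

```text
clock: 4.2
eef_pos: [0.5293, 0.1934, 0.091]
tcp_rot: [-0.084, -3.14, 0.0]
wrist_force: [0.1, -3.0, 1.0]
finger_gap: 0.0001
finger_force: 1.2
```

```bash
python3 - <<'E'
from h import *
d,s=shot("w3")
P,_=cloud(d,s);
for y in (0,):
  Q=P[(P[:,2]>.106)&(P[:,2]<.12)&(P[:,0]>.47)&(P[:,0]<.6)]
  print(s["eef_pos"],s["wrist_force"],len(Q))
  print(np.histogram(Q[:,1],bins=np.arange(.1,.3,.01)))
E
```

```text
[0.52928322 0.193445   0.09103658] [ 0.14130122 -3.00679979  1.03861623] 5081
(array([   0,    0,    0,    0,    0,    0,    0,    0,  460,  473,  951,
       2873,  324,    0,    0,    0,    0,    0,    0]), array([0.1 , 0.11, 0.12, 0.13, 0.14, 0.15, 0.16, 0.17, 0.18, 0.19, 0.2 ,
       0.21, 0.22, 0.23, 0.24, 0.25, 0.26, 0.27, 0.28, 0.29]))
```

{"name": "apply_moves", "arguments": {"rows": [{"dp": [0,0.02,0],"twist": [0,0,0]},{"dp": [0,0.04,0],"twist": [0,0,0]},{"dp": [0,0.055,0],"twist": [0,0,0]},{"dp": [0,0.065,0],"twist": [0,0,0]},{"dp": [0,0.075,0],"twist": [0,0,0]}]}}

```text
clock: 4.88
eef_pos: [0.5302, 0.207, 0.0912]
tcp_rot: [-0.085, -3.14, 0.0]
wrist_force: [-0.9, -2.7, -0.7]
finger_gap: 0.0001
finger_force: 1.0
```

{"name": "apply_moves", "arguments": {"rows": [{"dp": [0,0.01,0],"twist": [0,0,0]},{"dp": [0,0.015,0],"twist": [0,0,0]}]}}

```text
clock: 5.12
eef_pos: [0.5304, 0.2095, 0.0913]
tcp_rot: [-0.086, -3.14, 0.002]
wrist_force: [-0.9, -9.5, -0.6]
finger_gap: -0.0
finger_force: 4.4
```

{"name": "apply_moves", "arguments": {"rows": [{"dp": [0,0.01,0],"twist": [0,0,0]},{"dp": [0,0.01,0],"twist": [0,0,0]}]}}

```text
clock: 5.38
eef_pos: [0.5304, 0.2096, 0.0913]
tcp_rot: [-0.088, -3.14, 0.008]
wrist_force: [-1.6, -15.9, 2.1]
finger_gap: 0.0
finger_force: 8.1
```

The guard is at its stop: force rises with no further travel. I'll back off and move toward the level, turning the wrist clockwise.

{"name": "apply_moves", "arguments": {"rows": [{"dp": [0,-0.06,0],"twist": [0,0,0]},{"dp": [0,-0.12,-0.25],"twist": [0,0,0.1]},{"dp": [0.02,-0.4,-0.5],"twist": [0,0,0.3]},{"dp": [0.05,-0.7,-0.75],"twist": [0,0,0.55]},{"dp": [0.08,-1,-0.8],"twist": [0,0,0.75]},{"dp": [0.08,-1,-0.8],"twist": [0,0,1]},{"dp": [0.08,-1,-0.8],"twist": [0,0,1]}], "gripper": 1}}

```text
clock: 6.25
eef_pos: [0.5041, 0.012, 0.2526]
tcp_rot: [1.284, 2.865, 0.003]
wrist_force: [0.5, -0.1, -0.5]
finger_gap: 0.0852
finger_force: 0.0
```

```bash
python3 - <<'E'
from h import *
s=bot.read_state();print(s["qpos"],s["eef_pos"]);
for a in (131,86,40,-6): print(a);plan([.452,-.3915,.2],np.radians(a-180))
E
```

```text
[ 2.35145256e-02 -1.66574588e-02  1.10918709e-01  1.69547577e+00
  5.52146833e-04  8.66241677e-01] [0.50409378 0.01201312 0.25255731]
131
plan [0.452, -0.3915, 0.2] dp [-1.3323 -1.5377  0.2608] twist [0.0033 0.0018 0.0159]
86
plan [0.452, -0.3915, 0.2] dp [-1.3323 -1.5377  0.2608] twist [3.8000e-03 5.0000e-04 1.0159e+00]
40
plan [0.452, -0.3915, 0.2] dp [-1.3323 -1.5377  0.2608] twist [ 4.0000e-03 -1.2000e-03  2.0381e+00]
-6
plan [0.452, -0.3915, 0.2] dp [-1.3323 -1.5377  0.2608] twist [ 0.0037 -0.0031  3.0603]
```

{"name": "apply_moves", "arguments": {"rows": [{"dp": [-0.18,-0.2,0],"twist": [0,0,0.23]},{"dp": [-0.36,-0.4,0],"twist": [0,0,0.46]},{"dp": [-0.54,-0.6,0],"twist": [0,0,0.69]},{"dp": [-0.7,-0.78,0],"twist": [0,0,0.92]},{"dp": [-0.7,-0.78,0],"twist": [0,0,1]}]}}

```text
clock: 6.88
eef_pos: [0.4812, -0.197, 0.2504]
tcp_rot: [-2.284, -2.156, -0.0]
wrist_force: [-0.5, 0.8, -0.0]
finger_gap: 0.0852
finger_force: 0.0
```

{"name": "apply_moves", "arguments": {"rows": [{"dp": [-0.25,-0.02,0],"twist": [0,0,0.23]},{"dp": [-0.5,-0.04,0],"twist": [0,0,0.46]},{"dp": [-0.75,-0.07,0],"twist": [0,0,0.69]},{"dp": [-0.98,-0.09,0],"twist": [0,0,0.92]},{"dp": [-0.98,-0.09,0],"twist": [0,0,1]}]}}

```text
clock: 7.5
eef_pos: [0.4527, -0.3918, 0.2496]
tcp_rot: [-2.934, -1.119, 0.0]
wrist_force: [-0.1, 0.9, 0.5]
finger_gap: 0.0853
finger_force: 0.0
```

{"name": "apply_moves", "arguments": {"rows": [{"dp": [0,0,0],"twist": [0,0,0.23]},{"dp": [0,0,0.05],"twist": [0,0,0.46]},{"dp": [0,0,0.1],"twist": [0,0,0.69]},{"dp": [0,0,0.15],"twist": [0,0,0.92]},{"dp": [0,0,0.15],"twist": [0,0,1]}]}}

```text
clock: 8.12
eef_pos: [0.4534, -0.3888, 0.2197]
tcp_rot: [-3.139, 0.084, 0.001]
wrist_force: [-0.3, -0.6, 0.4]
finger_gap: 0.0852
finger_force: 0.0
```

```bash
python3 - <<'E'
from h import *
d,s=shot("w4");print(s["clock"],s["qpos"],s["eef_pos"])
P,_=cloud(d,s);P=P[(abs(P[:,0]-.457)<.1)&(abs(P[:,1]+.392)<.06)];fit(P,.036,.046,"level")
plan([.452,-.3915,.1],np.radians(-186))
E
```

```text
8.125 [-7.09229442e-01  2.00528459e-01  2.80332709e-01  1.65216352e+00
  7.32643765e-04  2.48581930e+00] [ 0.45338912 -0.38881873  0.21972602]
level 3632 c [ 457.4 -393.4] wh [ 24.3 160. ] long axis deg -6.1 zmed 0.0412
plan [0.452, -0.3915, 0.1] dp [-0.0061  0.014   0.6011] twist [-0.0015  0.0005  0.063 ]
```

{"name": "apply_moves", "arguments": {"rows": [{"dp": [0,0.02,0.25],"twist": [0,0,0.065]},{"dp": [0,0.02,0.5],"twist": [0,0,0.065]},{"dp": [0,0.02,0.7],"twist": [0,0,0.065]},{"dp": [0,0.02,0.7],"twist": [0,0,0.065]}]}}

```text
clock: 8.68
eef_pos: [0.4514, -0.392, 0.0779]
tcp_rot: [-3.134, 0.159, 0.007]
wrist_force: [-0.1, 0.3, 0.3]
finger_gap: 0.0853
finger_force: 0.0
```

```bash
python3 - <<'E'
from h import *
s=bot.read_state();print(s["eef_pos"]);plan([.4524,-.3929,.014],np.radians(-186.1))
E
```

```text
[ 0.45143668 -0.39195405  0.07793804]
plan [0.4524, -0.3929, 0.014] dp [0.0067 0.0054 0.3196] twist [-0.0047  0.0058  0.0063]
```

{"name": "apply_moves", "arguments": {"rows": [{"dp": [0.005,0.005,0.16],"twist": [0,0,0.006]},{"dp": [0.005,0.005,0.3],"twist": [0,0,0.006]},{"dp": [0.005,0.005,0.32],"twist": [0,0,0.006]},{"dp": [0.005,0.005,0.32],"twist": [0,0,0.006]}]}}

```text
clock: 9.18
eef_pos: [0.4541, -0.3954, 0.0192]
tcp_rot: [3.136, -0.171, 0.003]
wrist_force: [-0.2, 0.2, -0.4]
finger_gap: 0.0854
finger_force: 0.0
```

{"name": "apply_moves", "arguments": {"rows": [{"dp": [0,0,0],"twist": [0,0,0]},{"dp": [0,0,0],"twist": [0,0,0]},{"dp": [0,0,0],"twist": [0,0,0]},{"dp": [0,0,0],"twist": [0,0,0]},{"dp": [0,0,0],"twist": [0,0,0]},{"dp": [0,0,0],"twist": [0,0,0]}], "gripper": -1}}

```text
clock: 9.93
eef_pos: [0.4534, -0.3952, 0.0179]
tcp_rot: [3.136, -0.173, 0.001]
wrist_force: [-0.7, 1.3, 5.1]
finger_gap: 0.0229
finger_force: 60.4
```

Gripped. I'll lift and carry, turning counter-clockwise.

{"name": "apply_moves", "arguments": {"rows": [{"dp": [0,0,-0.15],"twist": [0,0,0]},{"dp": [0,0,-0.4],"twist": [0,0,0]},{"dp": [0,-0.1,-0.7],"twist": [0,0,-0.15]},{"dp": [0,-0.35,-0.95],"twist": [0,0,-0.35]},{"dp": [0,-0.6,-0.95],"twist": [0,0,-0.55]},{"dp": [0,-0.85,-0.95],"twist": [0,0,-0.7]},{"dp": [0,-0.85,-0.95],"twist": [0,0,-0.7]}]}}

```text
clock: 10.8
eef_pos: [0.472, -0.2234, 0.2074]
tcp_rot: [-3.064, -0.693, -0.0]
wrist_force: [-0.3, 0.2, -2.1]
finger_gap: 0.0227
finger_force: 59.7
```

```bash
python3 - <<'E'
from h import *
s=bot.read_state();print(s["eef_pos"],s["finger_gap"],s["wrist_force"])
plan([.5224,.0718,.2],np.radians(-93.2))
E
```

```text
[ 0.47200372 -0.22336995  0.20737043] 0.022706735237993672 [-0.30797857  0.23154896 -2.09315326]
plan [0.5224, 0.0718, 0.2] dp [ 0.8624 -1.2239  0.0375] twist [-3.0000e-04 -5.0000e-04 -1.3626e+00]
```

{"name": "apply_moves", "arguments": {"rows": [{"dp": [0.12,-0.2,0],"twist": [0,0,-0.2]},{"dp": [0.25,-0.4,0],"twist": [0,0,-0.4]},{"dp": [0.43,-0.62,0],"twist": [0,0,-0.6]},{"dp": [0.43,-0.62,0],"twist": [0,0,-0.68]}]}}

```text
clock: 11.3
eef_pos: [0.4973, -0.0748, 0.2067]
tcp_rot: [-2.771, -1.479, 0.001]
wrist_force: [-1.1, -1.0, -2.4]
finger_gap: 0.0227
finger_force: 59.8
```

```bash
python3 - <<'E'
from h import *
plan([.5224,.0718,.2],np.radians(-93.2))
E
```

```text
plan [0.5224, 0.0718, 0.2] dp [ 0.6786 -0.3037  0.0336] twist [-1.200e-03 -2.000e-04 -6.807e-01]
```

{"name": "apply_moves", "arguments": {"rows": [{"dp": [0.2,-0.1,0.03],"twist": [0,0,-0.2]},{"dp": [0.45,-0.2,0.03],"twist": [0,0,-0.4]},{"dp": [0.68,-0.3,0.03],"twist": [0,0,-0.6]},{"dp": [0.68,-0.3,0.03],"twist": [0,0,-0.68]},{"dp": [0.68,-0.3,0.03],"twist": [0,0,-0.68]}]}}

```text
clock: 11.92
eef_pos: [0.5237, 0.0688, 0.2006]
tcp_rot: [-2.291, -2.149, 0.002]
wrist_force: [0.3, -0.0, -1.3]
finger_gap: 0.023
finger_force: 59.8
```

```bash
python3 - <<'E'
from h import *
d,s=shot("w5");print(s["eef_pos"],s["tcp_rot"],s["clock"],s["qpos"])
plan([.5224,.0718,.08],np.radians(-93.2))
E
```

```text
[0.52372796 0.06883052 0.20059402] [-2.29058973e+00 -2.14940260e+00  1.84620711e-03] 11.925 [ 1.30845125e-01  2.64367054e-02  5.31425688e-02  1.59872329e+00
 -3.14836467e-04  1.76521814e+00]
plan [0.5224, 0.0718, 0.08] dp [ 0.0166 -0.0071  0.6039] twist [-0.0011  0.0006 -0.0119]
```

View pics/w5.png

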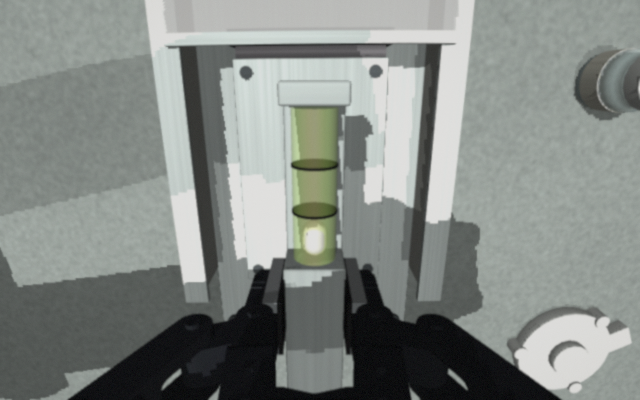

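The level is in hand over the plate, centred: plate edges at columns 236 and 388, level mid at 314. The vial lines are at rows 164 and 212, the bubble at row 238. I'll lower it.

{"name": "apply_moves", "arguments": {"rows": [{"dp": [0.017,-0.007,0.2],"twist": [0,0,-0.012]},{"dp": [0.017,-0.007,0.4],"twist": [0,0,-0.012]},{"dp": [0.017,-0.007,0.56],"twist": [0,0,-0.012]},{"dp": [0.017,-0.007,0.59],"twist": [0,0,-0.012]},{"dp": [0.017,-0.007,0.59],"twist": [0,0,-0.012]}]}}

```text
clock: 12.6
eef_pos: [0.5227, 0.0719, 0.084]
tcp_rot: [2.282, 2.159, 0.0]
wrist_force: [-0.3, 0.0, -1.5]
finger_gap: 0.0231
finger_force: 59.8
```

{"name": "apply_moves", "arguments": {"rows": [{"dp": [0,0,0.015],"twist": [0,0,0]},{"dp": [0,0,0.03],"twist": [0,0,0]},{"dp": [0,0,0.03],"twist": [0,0,0]}]}}

```text
clock: 12.98
eef_pos: [0.5226, 0.0725, 0.0775]
tcp_rot: [2.28, 2.161, 0.0]
wrist_force: [-0.1, -0.8, -1.5]
finger_gap: 0.0227
finger_force: 59.8
```

{"name": "apply_moves", "arguments": {"rows": [{"dp": [0,0,0.01],"twist": [0,0,0]},{"dp": [0,0,0.02],"twist": [0,0,0]},{"dp": [0,0,0.02],"twist": [0,0,0]}]}}

```text
clock: 13.35
eef_pos: [0.5223, 0.0725, 0.0731]
tcp_rot: [-2.28, -2.161, 0.0]
wrist_force: [-0.6, -0.9, -1.4]
finger_gap: 0.0232
finger_force: 59.8
```

{"name": "apply_moves", "arguments": {"rows": [{"dp": [0,0,0.01],"twist": [0,0,0]},{"dp": [0,0,0.01],"twist": [0,0,0]}]}}

```text
clock: 13.6
eef_pos: [0.5224, 0.0725, 0.0711]
tcp_rot: [-2.28, -2.161, 0.0]
wrist_force: [-0.3, 0.8, -1.8]
finger_gap: 0.0228
finger_force: 59.8
```

{"name": "apply_moves", "arguments": {"rows": [{"dp": [0,0,0.01],"twist": [0,0,0]},{"dp": [0,0,0.01],"twist": [0,0,0]}]}}

```text
clock: 13.85
eef_pos: [0.5225, 0.0725, 0.0693]
tcp_rot: [2.28, 2.161, 0.0]
wrist_force: [0.5, 0.8, -1.8]
finger_gap: 0.0224
finger_force: 59.9
```

{"name": "apply_moves", "arguments": {"rows": [{"dp": [0,0,0.01],"twist": [0,0,0]},{"dp": [0,0,0.01],"twist": [0,0,0]}]}}

```text
clock: 14.1
eef_pos: [0.5227, 0.0723, 0.0678]
tcp_rot: [2.28, 2.161, 0.001]
wrist_force: [-0.2, -1.8, 4.0]
finger_gap: 0.0229
finger_force: 60.6
```

Contact. I'll release, rise, shut the fingers and press on the level's top.

{"name": "apply_moves", "arguments": {"rows": [{"dp": [0,0,0],"twist": [0,0,0]},{"dp": [0,0,0],"twist": [0,0,0]},{"dp": [0,0,0],"twist": [0,0,0]},{"dp": [0,0,-0.1],"twist": [0,0,0]},{"dp": [0,0,-0.25],"twist": [0,0,0]},{"dp": [0,0,-0.25],"twist": [0,0,0]}], "gripper": 0.2}}

```text
clock: 14.85
eef_pos: [0.5236, 0.0727, 0.1195]
tcp_rot: [2.278, 2.16, 0.005]
wrist_force: [0.3, -0.7, -0.4]
finger_gap: 0.0511
finger_force: 0.0
```

{"name": "apply_moves", "arguments": {"rows": [{"dp": [0,0,0],"twist": [0,0,0]},{"dp": [0,0,0],"twist": [0,0,0]},{"dp": [0,0,0],"twist": [0,0,0]},{"dp": [0,0,0],"twist": [0,0,0]},{"dp": [0,0,0],"twist": [0,0,0]}], "gripper": -1}}

```text
clock: 15.48
eef_pos: [0.5224, 0.0725, 0.1172]
tcp_rot: [-2.28, -2.161, 0.0]
wrist_force: [0.6, -0.7, 0.8]
finger_gap: -0.0
finger_force: 0.0
```

```bash
python3 - <<'E'
from h import *
d,s=shot("w6");print(s["eef_pos"],s["finger_gap"],s["wrist_force"])
P,_=cloud(d,s);P=P[(abs(P[:,0]-.5226)<.03)&(P[:,1]>.085)&(P[:,1]<.18)];fit(P,.086,.1,"leveltop")
o=cv2.resize(d["img"][60:330,220:420],None,fx=2.2,fy=2.2,interpolation=cv2.INTER_CUBIC);cv2.imwrite('pics/c6.png',o)
E
```

```text
[0.52240486 0.07245783 0.11717525] -4.205601732386874e-05 [ 0.58643272 -0.69212123  0.75811363]
leveltop 4862 c [525.9 120.1] wh [71.1 23.9] long axis deg 86.9 zmed 0.09
```

View pics/c6.png

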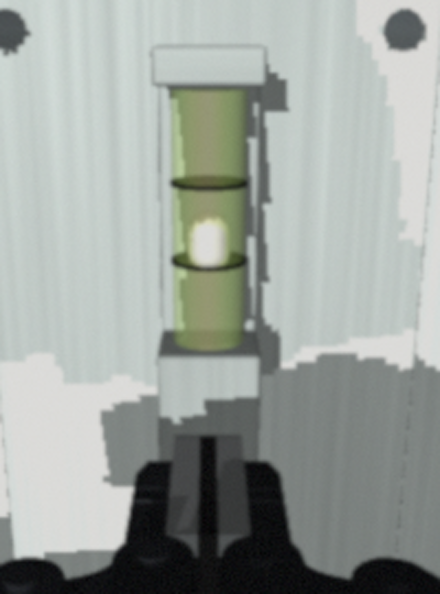

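The level lies lengthwise and centred. On the sprung plate the bubble is at crop row 243, with the lines at rows 184 and 262. Pressing down now.

{"name": "apply_moves", "arguments": {"rows": [{"dp": [0,0,0.06],"twist": [0,0,0]},{"dp": [0,0,0.12],"twist": [0,0,0]},{"dp": [0,0,0.13],"twist": [0,0,0]},{"dp": [0,0,0.14],"twist": [0,0,0]},{"dp": [0,0,0.15],"twist": [0,0,0]}]}}

```text
clock: 16.15
eef_pos: [0.5225, 0.0719, 0.0879]
tcp_rot: [2.28, 2.16, -0.001]
wrist_force: [-2.7, -5.8, 6.7]
finger_gap: -0.0002
finger_force: 3.5
```

{"name": "apply_moves", "arguments": {"rows": [{"dp": [0,0,0.01],"twist": [0,0,0]},{"dp": [0,0,0.01],"twist": [0,0,0]}]}}

```text
clock: 16.4
eef_pos: [0.5228, 0.0717, 0.0867]
tcp_rot: [2.279, 2.159, 0.0]
wrist_force: [-3.2, -5.5, 10.2]
finger_gap: -0.0001
finger_force: 5.0
```

{"name": "apply_moves", "arguments": {"rows": [{"dp": [0,0,0.01],"twist": [0,0,0]},{"dp": [0,0,0.01],"twist": [0,0,0]},{"dp": [0,0,0.01],"twist": [0,0,0]},{"dp": [0,0,0.01],"twist": [0,0,0]}]}}

```text
clock: 16.9
eef_pos: [0.5232, 0.0716, 0.0864]
tcp_rot: [2.278, 2.158, 0.002]
wrist_force: [-6.3, -7.5, 21.4]
finger_gap: 0.0001
finger_force: 10.9
```

{"name": "apply_moves", "arguments": {"rows": [{"dp": [0,0,0],"twist": [0,0,0]},{"dp": [0,0,0],"twist": [0,0,0]},{"dp": [0,0,0],"twist": [0,0,0]},{"dp": [0,0,0],"twist": [0,0,0]},{"dp": [0,0,0],"twist": [0,0,0]},{"dp": [0,0,0],"twist": [0,0,0]},{"dp": [0,0,0],"twist": [0,0,0]},{"dp": [0,0,0],"twist": [0,0,0]},{"dp": [0,0,0],"twist": [0,0,0]},{"dp": [0,0,0],"twist": [0,0,0]},{"dp": [0,0,0],"twist": [0,0,0]},{"dp": [0,0,0],"twist": [0,0,0]}]}}

```text
clock: 18.4
eef_pos: [0.5232, 0.0716, 0.0864]
tcp_rot: [2.278, 2.158, 0.002]
wrist_force: [-6.8, -6.7, 21.5]
finger_gap: -0.0002
finger_force: 10.9
```

```bash
python3 - <<'E'
from h import *
d,s=shot("w7");print(s["eef_pos"],s["wrist_force"])
o=cv2.resize(d["img"][60:330,220:420],None,fx=2.2,fy=2.2,interpolation=cv2.INTER_CUBIC);cv2.imwrite('pics/c7.png',o)
# plate slope from depth (bare plate beside level), and level top plane
P,px=cloud(d,s)
Q=P[(abs(abs(P[:,0]-.5226)-.035)<.012)&(P[:,1]>.09)&(P[:,1]<.155)&(P[:,2]<.062)&(P[:,2]>.042)]
print(len(Q),np.polyfit(Q[:,1],Q[:,2],1),np.median(Q[:,2]))
g=d["img"].max(2).astype(int)[:,300:330].mean(1);print(g[130:270].round().astype(int))
E
```

```text
[0.52320322 0.0715741  0.08637249] [-6.77024833 -6.66447365 21.4906455 ]
12002 [0.03239097 0.04574317] 0.04976788840734657
[183 192 197 199 200 201 201 201 201 201 200 201 201 201 201 201 201 201
 201 200 194 185 177 170 162 153 141 117  81  60  89 131 153 158 158 158
 158 158 158 158 158 158 158 158 158 158 158 158 159 159 159 159 160 160
 159 160 159 154 140 122 110 105 104 104 104 104 105 104 100  88  72  71
 105 142 159 163 161 159 158 159 158 158 158 158 158 159 159 159 159 159
 159 159 159 159 159 160 161 160 156 148 142 141 141 141 141 141 142 144
 145 145 143 137 125 107  92  96 130 169 192 199 201 202 201 201 201 201
 194 163 111  73  64  64  64  63  62  61  60  60  60  60]
```

View pics/c7.png

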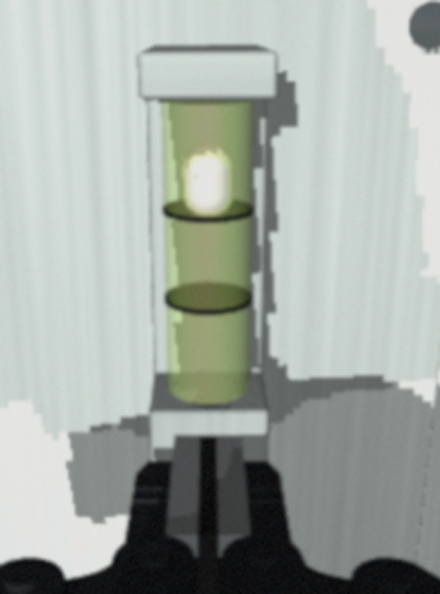

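The plate is seated: force climbed to 21 N with no further travel. The bubble is at crop row 182, past the upper line; the rings' centres are at rows about 209 and 298. Now I'll quantify it.

```bash
python3 - <<'E'
from h import *
np.set_printoptions(precision=4,suppress=True)
d=load("w7");s=st_of(d)
C=lambda l:[(220+x/2.2,60+y/2.2) for x,y in l]
# rows: post inner top edge(97), ring up 209, ring low 298, block top edge (409), bubble 182
for z in(.068,.070,.074,.078,.08): 
    y=at_z(d,C([(208,209),(208,298),(208,182)]),z,s)[:,1]
    w=at_z(d,C([(163,212),(252,212)]),z,s);print(z,y,"mid",y[:2].mean(),"bub rel",y[2]-y[:2].mean(),"spacing",y[0]-y[1],"vial w",w[1,0]-w[0,0])
print("block edge, post top edges z .09",at_z(d,C([(208,409),(208,50),(208,97)]),.0905,s))
# pixels bubble: bright blob centroid
m=(d["img"][60:330,220:420].min(2)>195);m[:, :70]=0;m[:,115:]=0;m[:50]=0;m[150:]=0
v,u=np.nonzero(m);print("bubble crop px",u.mean()*2.2,v.mean()*2.2,v.min()*2.2,v.max()*2.2)
P,px=cloud(d,s,(290,105,340,205))
for r in range(105,205,4):
  k=(px[:,1]==r)&(abs(px[:,0]-315)<4);print(r,P[k][:,1].mean().round(4),P[k][:,2].mean().round(4),end="; ")
E
```

```text
0.068 [0.1224 0.1031 0.128 ] mid 0.1127627483117149 bub rel 0.015278759865157199 spacing 0.019347597424042587 vial w 0.018501907837378595
0.07 [0.1228 0.1037 0.1284] mid 0.11326459550346886 bub rel 0.015090495090833808 spacing 0.019109196461210287 vial w 0.018273927455836114
0.074 [0.1236 0.105  0.129 ] mid 0.11426828988697675 bub rel 0.014713965542187082 spacing 0.018632394535545688 vial w 0.01781796669275093
0.078 [0.1243 0.1062 0.1296] mid 0.11527198427048466 bub rel 0.014337435993540315 spacing 0.018155592609881102 vial w 0.017362005929665747
0.08 [0.1247 0.1068 0.1299] mid 0.1157738314622386 bub rel 0.014149171219216938 spacing 0.017917191647048802 vial w 0.017134025548123155
block edge, post top edges z .09 [[0.5247 0.0874 0.0905]
 [0.5283 0.1538 0.0905]
 [0.5279 0.1461 0.0905]]
bubble crop px 181.41728000000003 200.84768 110.00000000000001 327.8
105 0.1452 0.0788; 109 0.1442 0.0885; 113 0.1427 0.089; 117 0.1412 0.0887; 121 0.1397 0.0885; 125 0.1381 0.088; 129 0.1366 0.0884; 133 0.135 0.0883; 137 0.1336 0.0891; 141 0.132 0.089; 145 0.1304 0.0891; 149 0.1289 0.0895; 153 0.1272 0.0887; 157 0.1255 0.0883; 161 0.1238 0.088; 165 0.1221 0.0876; 169 0.1205 0.0879; 173 0.1189 0.0883; 177 0.1171 0.0877; 181 0.1154 0.0876; 185 0.1137 0.0875; 189 0.1119 0.0873; 193 0.1102 0.0876; 197 0.1085 0.0877; 201 0.1067 0.0875;
```

The reading is about +15.0 mm, so slope ≈ 0.0326; plate depth gives 0.0324, in agreement. The knob must turn about 1.48 rad clockwise. I'll rise and go to the knob.

{"name": "apply_moves", "arguments": {"rows": [{"dp": [0,0,-0.03],"twist": [0,0,0]},{"dp": [0,0,-0.1],"twist": [0,0,0]},{"dp": [0,0,-0.4],"twist": [0,0,-0.2]},{"dp": [-0.2,0,-0.5],"twist": [0,0,-0.4]},{"dp": [-0.5,0,-0.5],"twist": [0,0,-0.6]},{"dp": [-0.7,0,-0.5],"twist": [0,0,-0.75]},{"dp": [-0.7,0,-0.5],"twist": [0,0,-0.75]}], "gripper": 0}}

```text
clock: 19.32
eef_pos: [0.5148, -0.0695, 0.1837]
tcp_rot: [1.557, 2.728, -0.0]
wrist_force: [-0.5, 0.7, 0.0]
finger_gap: 0.0428
finger_force: 0.0
```

```bash
python3 - <<'E'
from h import *
s=bot.read_state();print(s["eef_pos"]);plan([.5139,-.0789,.13],np.radians(-27.2))
E
```

```text
[ 0.51476202 -0.06951523  0.1836989 ]
plan [0.5139, -0.0789, 0.13] dp [-0.0382 -0.0276  0.2685] twist [-1.000e-04  2.000e-04 -7.162e-01]
```

{"name": "apply_moves", "arguments": {"rows": [{"dp": [-0.04,-0.03,0],"twist": [0,0,-0.2]},{"dp": [-0.04,-0.03,0.05],"twist": [0,0,-0.42]},{"dp": [-0.04,-0.03,0.15],"twist": [0,0,-0.64]},{"dp": [-0.04,-0.03,0.25],"twist": [0,0,-0.716]},{"dp": [-0.04,-0.03,0.27],"twist": [0,0,-0.716]}]}}

```text
clock: 19.95
eef_pos: [0.5134, -0.0764, 0.1283]
tcp_rot: [-0.736, -3.052, -0.0]
wrist_force: [0.4, -0.2, -0.2]
finger_gap: 0.0426
finger_force: 0.0
```

```bash
python3 - <<'E'
from h import *
d,s=shot("w8");print(s["eef_pos"],s["clock"])
P,_=cloud(d,s);P=P[(abs(P[:,0]-.514)<.03)&(abs(P[:,1]+.079)<.03)];fit(P,.085,.095,"knob")
plan([.5139,-.0789,.064],np.radians(-27.2))
E
```

```text
[ 0.51335986 -0.0764103   0.12831581] 19.95
knob 1816 c [513.4 -79.2] wh [14.  43.5] long axis deg -26.9 zmed 0.0912
plan [0.5139, -0.0789, 0.064] dp [-0.0072 -0.0096  0.3232] twist [-0.0004 -0.0018  0.0007]
```

{"name": "apply_moves", "arguments": {"rows": [{"dp": [-0.007,-0.01,0.12],"twist": [0,0,0]},{"dp": [-0.007,-0.01,0.25],"twist": [0,0,0]},{"dp": [-0.007,-0.01,0.32],"twist": [0,0,0]},{"dp": [-0.007,-0.01,0.32],"twist": [0,0,0]}]}}

```text
clock: 20.5
eef_pos: [0.514, -0.0795, 0.0652]
tcp_rot: [-0.737, -3.053, -0.0]
wrist_force: [-0.4, 0.4, 0.9]
finger_gap: 0.0428
finger_force: 0.0
```

{"name": "apply_moves", "arguments": {"rows": [{"dp": [0,0,0],"twist": [0,0,0]},{"dp": [0,0,0],"twist": [0,0,0]},{"dp": [0,0,0],"twist": [0,0,0]},{"dp": [0,0,0],"twist": [0,0,0]}], "gripper": -1}}

```text
clock: 21.0
eef_pos: [0.5147, -0.0801, 0.0667]
tcp_rot: [0.736, 3.052, -0.001]
wrist_force: [-2.9, -2.7, 6.3]
finger_gap: 0.0128
finger_force: 59.3
```

```bash
python3 - <<'E'
from h import *
s=bot.read_state();print(s["eef_pos"],s["wrist_force"],s["ft_torque"]);
A=R.from_rotvec(s["tcp_rot"]).as_matrix();print("tool x yaw",np.degrees(np.arctan2(A[1,0],A[0,0])))
plan([.5136,-.079,.064],np.radians(-27.2))
E
```

```text
[ 0.51473644 -0.08009223  0.06671939] [-2.89368612 -2.70179961  6.3242758 ] [-0.34203396  0.52063522  0.00548653]
tool x yaw 152.89048480629893
plan [0.5136, -0.079, 0.064] dp [0.0076 0.0023 0.0136] twist [0.     0.0025 0.002 ]
```

{"name": "apply_moves", "arguments": {"rows": [{"dp": [0,0,-0.01],"twist": [0,0,0.15]},{"dp": [0,0,-0.01],"twist": [0,0,0.3]},{"dp": [0,0,-0.01],"twist": [0,0,0.45]},{"dp": [0,0,-0.01],"twist": [0,0,0.6]},{"dp": [0,0,-0.01],"twist": [0,0,0.75]},{"dp": [0,0,-0.01],"twist": [0,0,0.9]},{"dp": [0,0,-0.01],"twist": [0,0,0.95]},{"dp": [0,0,-0.01],"twist": [0,0,0.95]}]}}

```text
clock: 22.0
eef_pos: [0.5139, -0.0808, 0.0668]
tcp_rot: [1.8, 2.574, -0.004]
wrist_force: [-0.1, -6.8, -6.5]
finger_gap: 0.0126
finger_force: 60.3
```

```bash
python3 - <<'E'
from h import *
s=bot.read_state();print(s["eef_pos"],s["wrist_force"],s["ft_torque"]);
A=R.from_rotvec(s["tcp_rot"]).as_matrix();print("tool x yaw",np.degrees(np.arctan2(A[1,0],A[0,0])))
E
```

```text
[ 0.51385986 -0.08081337  0.06682216] [-0.14780954 -6.80999315 -6.53605184] [-1.45402176 -0.05491637 -0.11127607]
tool x yaw 110.06358062823566
```

{"name": "apply_moves", "arguments": {"rows": [{"dp": [0.005,0,0.005],"twist": [0,0,0.15]},{"dp": [0.005,0,0.005],"twist": [0,0,0.3]},{"dp": [0.005,0,0.005],"twist": [0,0,0.45]},{"dp": [0.005,0,0.005],"twist": [0,0,0.6]},{"dp": [0.005,0,0.005],"twist": [0,0,0.75]},{"dp": [0.005,0,0.005],"twist": [0,0,0.9]},{"dp": [0.005,0,0.005],"twist": [0,0,0.94]},{"dp": [0.005,0,0.005],"twist": [0,0,0.94]}]}}

```text
clock: 23.0
eef_pos: [0.5128, -0.0807, 0.0668]
tcp_rot: [2.607, 1.749, -0.006]
wrist_force: [-6.9, -11.8, 3.1]
finger_gap: 0.013
finger_force: 61.7
```

{"name": "apply_moves", "arguments": {"rows": [{"dp": [0,0,0],"twist": [0,0,0]},{"dp": [0,0,0],"twist": [0,0,0]},{"dp": [0,0,0],"twist": [0,0,0]},{"dp": [0,0,-0.15],"twist": [0,0,0]},{"dp": [0,0,-0.35],"twist": [0,0,0]},{"dp": [0,0,-0.35],"twist": [0,0,0]}], "gripper": 0}}

```text
clock: 23.75
eef_pos: [0.5155, -0.0788, 0.1395]
tcp_rot: [2.603, 1.752, 0.006]
wrist_force: [-0.4, 0.3, -0.5]
finger_gap: 0.0424
finger_force: 0.0
```

```bash
python3 - <<'E'
from h import *
d,s=shot("w9");print(s["eef_pos"],s["clock"])
A=R.from_rotvec(s["tcp_rot"]).as_matrix();print("tool x yaw",np.degrees(np.arctan2(A[1,0],A[0,0])))
P,_=cloud(d,s);Q=P[(abs(P[:,0]-.514)<.03)&(abs(P[:,1]+.079)<.03)];fit(Q,.085,.095,"knob")
Q=P[(abs(P[:,0]-.5226)<.03)&(P[:,1]>-.03)&(P[:,1]<.2)];fit(Q,.086,.1,"leveltop")
plan([.5228,.072,.12],np.radians(-93.2))
E
```

```text
[ 0.51551705 -0.0787677   0.139546  ] 23.75
tool x yaw 67.88145505823495
knob 1626 c [513.9 -79.3] wh [43.7 13.9] long axis deg 67.3 zmed 0.0912
leveltop 5592 c [520.9  25.3] wh [54.5 24.9] long axis deg 87.0 zmed 0.0976
plan [0.5228, 0.072, 0.12] dp [ 0.7131 -0.2467  0.0877] twist [ 3.400e-03 -4.000e-04 -4.205e-01]
```

The knob has turned about 85.5°. Back to press again.

{"name": "apply_moves", "arguments": {"rows": [{"dp": [0.2,-0.07,0],"twist": [0,0,-0.2]},{"dp": [0.45,-0.15,0],"twist": [0,0,-0.42]},{"dp": [0.71,-0.245,0.08],"twist": [0,0,-0.42]},{"dp": [0.71,-0.245,0.08],"twist": [0,0,-0.42]},{"dp": [0.71,-0.245,0.08],"twist": [0,0,-0.42]}], "gripper": -1}}

```text
clock: 24.42
eef_pos: [0.5216, 0.0712, 0.1194]
tcp_rot: [-2.282, -2.158, 0.002]
wrist_force: [0.5, -0.6, 0.5]
finger_gap: 0.0
finger_force: 0.0
```

```bash
python3 - <<'E'
from h import *
s=bot.read_state();print(s["eef_pos"],s["finger_gap"]);plan([.5228,.072,.095],np.radians(-93.2))
E
```

```text
[0.52158444 0.07121334 0.11941029] 1.593585895414303e-05
plan [0.5228, 0.072, 0.095] dp [0.0043 0.006  0.122 ] twist [-0.0018  0.0006  0.0002]
```

{"name": "apply_moves", "arguments": {"rows": [{"dp": [0.004,0.006,0.06],"twist": [0,0,0]},{"dp": [0.004,0.006,0.11],"twist": [0,0,0]},{"dp": [0.004,0.006,0.125],"twist": [0,0,0]},{"dp": [0.004,0.006,0.14],"twist": [0,0,0]},{"dp": [0.004,0.006,0.15],"twist": [0,0,0]}]}}

```text
clock: 25.05
eef_pos: [0.5236, 0.0714, 0.0909]
tcp_rot: [2.283, 2.156, 0.0]
wrist_force: [-0.5, -3.6, 6.3]
finger_gap: 0.0003
finger_force: 3.2
```

{"name": "apply_moves", "arguments": {"rows": [{"dp": [0,0,0.01],"twist": [0,0,0]},{"dp": [0,0,0.01],"twist": [0,0,0]},{"dp": [0,0,0.01],"twist": [0,0,0]}]}}

```text
clock: 25.42
eef_pos: [0.5238, 0.0713, 0.0899]
tcp_rot: [2.282, 2.155, 0.001]
wrist_force: [-3.8, -5.1, 11.0]
finger_gap: -0.0
finger_force: 5.6
```

{"name": "apply_moves", "arguments": {"rows": [{"dp": [0,0,0.004],"twist": [0,0,0]},{"dp": [0,0,0.004],"twist": [0,0,0]},{"dp": [0,0,0.004],"twist": [0,0,0]},{"dp": [0,0,0.004],"twist": [0,0,0]},{"dp": [0,0,0.004],"twist": [0,0,0]},{"dp": [0,0,0.004],"twist": [0,0,0]},{"dp": [0,0,0.004],"twist": [0,0,0]},{"dp": [0,0,0.004],"twist": [0,0,0]},{"dp": [0,0,0.004],"twist": [0,0,0]},{"dp": [0,0,0.004],"twist": [0,0,0]},{"dp": [0,0,0.004],"twist": [0,0,0]},{"dp": [0,0,0.004],"twist": [0,0,0]},{"dp": [0,0,0.004],"twist": [0,0,0]},{"dp": [0,0,0.004],"twist": [0,0,0]}]}}

```text
clock: 27.18
eef_pos: [0.524, 0.0713, 0.0898]
tcp_rot: [2.282, 2.155, 0.002]
wrist_force: [-4.0, -5.8, 16.4]
finger_gap: 0.0
finger_force: 7.9
```

```bash
python3 - <<'E'
from h import *
d,s=shot("w10");print(s["eef_pos"],s["wrist_force"])
o=cv2.resize(d["img"][60:260,260:370],None,fx=3,fy=3,interpolation=cv2.INTER_CUBIC);cv2.imwrite('pics/c10.png',o)
P,px=cloud(d,s)
Q=P[(abs(abs(P[:,0]-.5226)-.035)<.012)&(P[:,1]>.09)&(P[:,1]<.155)&(P[:,2]<.062)&(P[:,2]>.042)]
print(len(Q),np.polyfit(Q[:,1],Q[:,2],1))
E
```

```text
[0.52401359 0.07125788 0.08979561] [-3.98247313 -5.75750112 16.38709536]
11841 [-0.00124815  0.05162667]
```

View pics/c10.png

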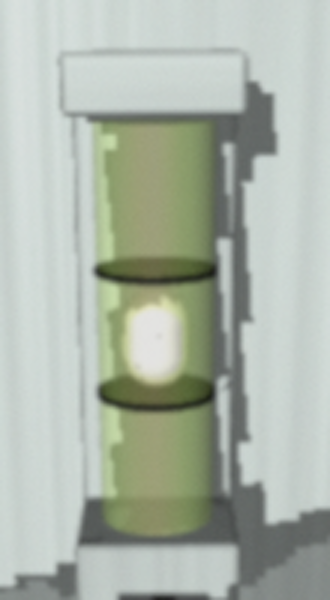

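The bubble (crop rows 300–384) sits between the lines; the top arcs of the lines are at rows about 279 and 407. I'll compute the residual, with a check against the depth bump.

```bash
python3 - <<'E'
from h import *
np.set_printoptions(precision=4,suppress=True)
for n in("w7","w10"):
    d=load(n);s=st_of(d)
    P,px=cloud(d,s,(304,100,322,235))
    g=d["img"][100:235,307:317].min(2).mean(1);z=P[:,2].reshape(135,18)[:,3:13].mean(1);y=P[:,1].reshape(135,18)[:,3:13].mean(1)
    dark=d["img"][100:235,307:317].max(2).mean(1)
    i=np.where(g>150)[0]; i=i[(i<120)];i=i[abs(i-np.median(i))<25]; w=g[i]-100
    from scipy.signal import find_peaks
    pk,_=find_peaks(-dark,prominence=15,distance=8)
    # refine line rows
    print(n,"lines rows",[(p+100,dark[p].round()) for p in pk],"bubble rows",i.min()+100,i.max()+100,(i*w).sum()/w.sum()+100)
    zt=np.median(z[20:90]);print("vial top z",zt)
    b=(i*w).sum()/w.sum()+100
    for zb in(-.008,-.004,0,.0015): print(zb,at_z(d,[(312,b)],zt+zb,s)[0,1],end=" ")
    print();print("dark y",[(p+100,at_z(d,[(312,p+100)],zt,s)[0,1].round(4)) for p in pk])
    print("z prof",((z-zt)*1e4).round().astype(int).tolist())
E
```

```text
Traceback (most recent call last):
ValueError: cannot reshape array of size 2421 into shape (135,18)
```

```bash
python3 - <<'E'
from h import *
from scipy.signal import find_peaks
for n in("w7","w10"):
    d=load(n);s=st_of(d);im=d["img"][100:235,307:317]
    P,px=cloud(d,s,(307,100,317,235))
    z=np.array([np.median(P[px[:,1]==r,2]) for r in range(100,235)])
    g=im.min(2).mean(1);dark=im.max(2).mean(1);zt=np.median(z[20:90])
    pk,_=find_peaks(-dark,prominence=15,distance=8)
    i=np.where(g[:115]>150)[0];i=i[np.argsort(abs(i-np.median(i)))];i=i[abs(i-np.median(i))<22];b=i.mean()+100
    print(n,"pk",pk+100,"bub",i.min()+100,i.max()+100,b,"zt",zt.round(4))
    print([at_z(d,[(312,b)],zt+q,s)[0,1].round(4) for q in(-.008,-.004,0,.0015)],"dark y",[at_z(d,[(312,p+100)],zt,s)[0,1].round(4) for p in pk])
    print(((z-zt)*1e4).round().astype(int)[20:110].tolist())
E
```

```text
w7 pk [105 159 201] bub 130 155 142.5 zt 0.0882
[np.float64(0.1301), np.float64(0.1307), np.float64(0.1314), np.float64(0.1316)] dark y [np.float64(0.1457), np.float64(0.1247), np.float64(0.107)]
[3, 2, 4, 0, -1, -4, 2, 1, 0, 6, 2, 2, 1, 2, 4, 5, 4, 8, 12, 6, 10, 7, 6, 9, 8, 9, 5, 5, 5, 8, 7, 5, 5, 6, 3, 1, -3, 1, 0, -2, -3, -5, -4, -5, -5, -6, -3, -4, -6, -7, -5, -6, -6, 1, -6, -4, -3, -6, -9, -7, -7, -8, -6, -10, -4, -9, -10, -7, -4, -7, -8, -9, -6, -11, -9, -10, -8, -6, -13, -8, -9, -5, -6, -5, -7, -11, -11, -12, -9, -10]
w10 pk [153 195] bub 161 186 173.5 zt 0.0898
[np.float64(0.116), np.float64(0.117), np.float64(0.118), np.float64(0.1184)] dark y [np.float64(0.1265), np.float64(0.1087)]
[-2, 0, -2, 1, -3, -1, -5, 1, 0, 0, 4, -2, -2, -1, -3, -5, -6, 0, -3, -1, -1, -3, -1, 0, -1, 0, 2, -1, -3, 0, 0, -1, -3, 1, 3, -3, -4, 0, 1, 2, 0, -2, -4, 1, 3, 0, 3, 2, 7, 2, 6, 6, 9, 6, 8, 11, 8, 5, 8, 3, 5, 7, 2, 6, 1, -2, 3, 1, 1, -2, -1, -1, -9, 0, -1, 0, 4, 3, 3, -3, 1, 8, 0, -2, -2, -2, 1, -1, -6, -1]
```

The residual is within about 0.5 mm of centre. The change from the first reading also matches the knob turn. The plate is seated at 16 N with only the level touched, so I'll hand in.

```bash
python3 -c "
from rig import bot
print(bot.finish_job())"
```

```text
the job is handed in; nothing more can be done
None
```

The job is handed in at about 27 s of the 72 s allowed. The guard was pushed to its stop, and the level lies lengthwise on the middle of the plate, held seated at about 16 N. The knob was turned about 85° clockwise, and the bubble reads within about 0.5 mm of centre. No score came back at hand-in.

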